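Hold the spice grinder's bayonet lid at its run mark

TASK

Run the spice grinder: pick up its loose lid by the orange bar, set it down fully home in the grinder with the two lugs through the two slots, then turn it clockwise (seen from above) to the green run mark, halfway to the red lock mark, without ever turning it on into the lock. The lid is sprung and turns back when let go, so finish while still gripping the bar and holding the lid at the green mark; leave the salt shaker and the yoghurt pot standing where they are.

Things in the scene. Friction and masses are not known exactly. Their poses are not given: they have to be found in the camera images.
- grinder: Spice grinder base, fixed, round, 110 mm across, white with black rim and steel collar, 92 mm high. Origin: centre of its underside, z up. Collar: mouth 64 mm wide, lips 6 mm thick, with two entry slots at its own +x and -x (45 degrees wide, to 48 mm radius), each with a white mark on the rim. Green mark (15 degrees wide) centred 30 degrees, red mark 60 degrees clockwise of each white one.
- seat (a point): Point on the grinder's axis, 72 mm above its origin, turning with the grinder: the lid's origin lies here when home, the flange resting on the collar. The lid goes in only with its x axis along the grinder's x axis (within about 8 degrees, either way round), then turns clockwise under the lips. A stop bars turning it anticlockwise.
- run_mark (a point): Middle of the green run mark on the grinder's rim, near its +x slot (a second one, for the -x slot, lies across the axis). A spring pushes the lid back anticlockwise from about 7 degrees of turn on: 0.06 N m there, 0.15 N m at 30 degrees. From about 42 degrees a sprung click ball resists as well; past 50 degrees the lid counts as locked.
- grinder_lid: Loose lid, 120 g, upright. Origin: centre of its underside, z up; same after a half turn. Plug 60 mm across (foot 50 mm), 20 mm high; black flange 84 mm across, 20 to 27 mm above the origin; orange bar on top. Two steel lugs at its own +x and -x, in line with the bar, 16 mm wide, out to 38 mm radius, 6 to 12 mm above the origin, with a white tick on the flange over each.
- lid_bar (a point): Middle of the lid's orange grip bar, 40 mm above the lid's origin. The bar runs along the lid's x axis: 62 mm long, 14 mm wide, from 27 to 52 mm above the origin.
- salt_shaker: White salt shaker, loose, 44 mm across, 90 mm high, between the grinder and the lid; origin: centre of its underside. Leave it alone.
- yoghurt_pot: Yoghurt pot, loose, 72 mm across, 71 mm high, between the grinder and the lid; origin: centre of its underside. Leave it alone.
Not all that is in view belongs to the job. What is shaped like the grinder_lid but pink or turquoise is not meant.

How it is judged:
On the way:
1. the lid is down in the grinder with its lugs in the slots (horizontal distance between grinder_lid and grinder below 0.005 m and z of grinder_lid in the frame of grinder below 0.076 m and angle between the x axis of grinder_lid and the x axis of grinder, either way round below 0.3 rad), for 0.1 s.
At the end, for the whole second after the job is handed in: Lid home in the grinder (within 5 mm of its axis, at most 4 mm above its seat, level within 0.1 rad), turned clockwise 0.38 to 0.67 rad (22 to 38 degrees) from the slots, at rest, still gripped (over 1 N); salt shaker and yoghurt pot upright (horizontal distance between grinder_lid and grinder below 0.005 m and z of grinder_lid in the frame of grinder between 0.068 and 0.076 m and angle between the x axis of grinder_lid and the x axis of grinder, either way round between 0.38 and 0.67 rad and angle between grinder_lid's own z axis and vertical below 0.1 rad and contact force between the fingers and grinder_lid above 1 N and angular speed of grinder_lid below 0.2 rad/s and angle between each of salt_shaker, yoghurt_pot's own z axis and vertical below 0.2 rad); the arm keeps its last pose, push and grip.
It fails at once if the lid is turned on into the lock (more than 0.87 rad from the slots) (horizontal distance between grinder_lid and grinder below 0.006 m and z of grinder_lid in the frame of grinder below 0.077 m and angle between the x axis of grinder_lid and the x axis of grinder, either way round above 0.87 rad).
It fails at once if the salt shaker or the yoghurt pot is shoved away (over 30 mm) (distance of any of salt_shaker, yoghurt_pot from where it was at the start of the episode above 0.03 m).
It also fails if it takes over 48 s, if anything falls off the work surface, if the arm or the gripper's body presses on something with over 40 N, if the wrist force passes 120 N, or if a joint passes its speed limit or range.

ROBOT

A 7-joint arm with a two-finger parallel gripper is mounted at the origin on the work surface; the furniture and walls round the work are solid. World frame = base frame: x ahead of the robot, y to its left, z up, the work surface at z = 0. Lengths are in m, angles in rad, forces in N, time in s.
With the tool pointing down it reaches from about 0.4 to 0.875 m from the base axis. Payload 4.4 kg.
Tool frame: the origin (TCP) lies on the centre line of the jaws, within the pads' length; the fingertips stand 22 mm ahead of it and the grasp point (between the pads) lies 3 mm ahead of it; z points along the fingers, y is the line along which they close (so a half turn about z gives the same grasp; the last joint's range is limited). The gripper opens to 85 mm and grips with 20 to 120 N. Pads are 22 mm wide; open, the fingers measure 114 mm over their backs; the gripper's body (76 mm by 85 mm) begins 54 mm behind the grasp point. The pads swing forward as they close: fully open they stand 13 mm farther back than shut.
Start: joints at [-1.357, 0.628, 0.038, 1.517, -0.027, 0.996, -0.02], TCP at [0.179, 0.625, 0.253] pointing down, gripper open.
Joint ranges: [-3.06, 3.06], [-0.37, 2.12], [-1.25, 1.32], [0.18, 2.47], [-1.1, 4.24], [0.23, 1.98], [-2.94, 2.94]. Speed limits (rad/s): [2.57, 2.57, 3.14, 3.14, 3.14, 3.14, 3.14].

INTERFACE

Orientations are given as [roll, pitch, yaw] about the fixed x, y, z axes, in that order (R = Rz(yaw) Ry(pitch) Rx(roll)).
In Python, from cell import robot, viewer, order gives the robot as it stands.
- The arm moves only by the tool run_rows, called after "Emit:" by a JSON object that holds its "fn" and its "kwargs". Schema: {"type":"object","properties":{"plan":{"type":"array","items":{"type":"number"},"minItems":6,"maxItems":30},"aperture":{"type":"number"},"only":{"type":"string"},"quiet":{"type":"boolean"},"lines":{"type":"string"}},"required":["plan"],"additionalProperties":false}. plan is one flat list of numbers that holds 1 to 5 rows one after another, with no inner brackets; each row has 6 numbers: dx, dy, dz in m, then a rotation vector rx, ry, rz in rad; each row is the pose to reach, as a shift and turn from the pose commanded when the call began, along the tool's axes at that moment; what a row does not reach only later rows make up. A row lasts 1/12 s, in which the tool goes at most 0.0417 m and 0.125 rad, less where a joint would pass 70% of its speed; a pose out of reach is approached as far as the arm can. aperture is the finger opening in m, set as the call begins (left out keeps the last). The fingers move at their own pace and stop on an object; the grip force is fixed at half the most. Time passes only in rows, so rows that do not move let the fingers close. The tool returns the time, the measured TCP pose, the force, the opening and the grip force at its end. only (a regular expression) keeps the lines of the reply that match it, lines (a string "A,B") keeps lines A to B, and quiet returns only ok. Input that does not fit is refused with a message, and nothing moves.
- robot.read_state(): the state, without advancing time (a new reading comes with each control period).
- viewer.get_image(name): name is "scene" or "top"; returns a dict with "img" (384x512x3 uint8, red, green, blue), "z_map" (384x512 float32, m along the optical axis (not along the pixel's ray), 0 where there is no reading), "mtx" (3x3 intrinsics, pixels), "T" (4x4, takes a point from camera to world coordinates). Camera axes: x right, y up, looking along -z (the intrinsics and any distortion apply to the point x, -y, -z); pixel columns grow to the right and rows downward; lengths in m; the calibration is good to about 2 mm. A picture is of the moment at which its call begins.
- order.close_job(): hands the job in; it is judged then, once.
Trained networks look in the newest picture that a camera, given by its name, has taken for a name from the list of things; names that differ only in an ending like _2 or _b are one class to them, and where a whole thing is asked for, a point or a joint stands for the part that bears it (a point fixed in the world has none). Each returns a list of dicts, best first, with "conf" (0 to 1); they miss things now and then, are a little off and sometimes report something else, mostly with a low value. They report only what shows in the picture. A call takes as long as a camera call. They do not tell look-alikes from the thing itself.
- viewer.spot_in(thing, camera): "at" ([column, row] in pixels, amid what is visible of it).
- viewer.mark_of(thing, camera): "at" ([column, row] in pixels: a listed point, or the origin of a listed thing).
The state is a dict: "t": time; "qpos": joint angles; "joint_velocities": joint speeds; "effort": joint torques, N m; "tool_pos": TCP position; "tool_rot": TCP orientation; "contact_force": force on the tool from outside, world axes, zero at the start; "torque": the same for the moment, N m; "opening": finger opening in m; "grasp_force": force on a finger pad.
Only numpy, scipy, OpenCV 4.12 (cv2) and the standard library are available. Lean on these libraries where they do the work, as an engineer would, in place of code of your own. Each camera call takes 0.05 s, during which the arm holds its last target. There are 200 camera calls.

## Working session

There is one attempt and no reset: what is moved stays moved. The work goes in short steps, Python scripts to look and compute and a tool call to move; the robot and the scene stay as the last step left them, time stands still between calls to the robot, and variables do not carry over. Pictures are saved under pics/ and viewed, at most 10 in all, crops included, and the job is handed in when it is done.

```bash
mkdir -p pics
```

Create h.py:
```python
import numpy as np, cv2
from cell import robot, viewer, order
def ray(d,px):
    m=d["mtx"];T=d["T"]
    v=np.array([(px[0]-m[0,2])/m[0,0],-(px[1]-m[1,2])/m[1,1],-1.])
    return T[:3,3],T[:3,:3]@v
def at_z(d,px,z):
    o,v=ray(d,px); return o+v*(z-o[2])/v[2]
def cloud(d):
    h,w=d["z_map"].shape;m=d["mtx"];u,v=np.meshgrid(np.arange(w),np.arange(h));z=d["z_map"]
    P=np.stack([(u-m[0,2])/m[0,0]*z,-(v-m[1,2])/m[1,1]*z,-z],-1)
    return P@d["T"][:3,:3].T+d["T"][:3,3]
```

Run:
```python
from h import *
np.set_printoptions(precision=4,suppress=True)
ims=[]
for c in("top","scene"):
    d=viewer.get_image(c);np.savez(c+"0.npz",**d)
    ims.append(d["img"][:,:,::-1]); C=cloud(d)
    print(c,d["T"][:3,3],d["mtx"][0,0])
    for t,z in(("grinder",0),("seat",.072),("run_mark",.092),("grinder_lid",0),("lid_bar",.04),("salt_shaker",0),("yoghurt_pot",0)):
        for r in viewer.mark_of(t,c)[:3]: 
            u,v=map(int,r["at"]);print(t,round(r["conf"],2),np.round(r["at"],1),at_z(d,r["at"],z),C[min(v,383),min(u,511)])
for n,i in zip("ts",ims): cv2.imwrite(f"pics/{n}0.png",cv2.resize(i,(800,600)))
s=robot.read_state();print(s["t"],s["tool_pos"],s["tool_rot"],s["opening"])
```

```text
top [0.323  0.0379 1.1456] 446.1834450385921
grinder 0.9 [348.1 192.5] [ 0.5334 -0.2126  0.    ] [ 0.521  -0.1962  0.0743]
seat 0.88 [357.4 182.2] [ 0.5459 -0.2211  0.072 ] [ 0.5464 -0.2201  0.0719]
grinder_lid 0.73 [200.3 242.7] [0.405  0.1715 0.    ] [0.4028 0.1659 0.0542]
grinder_lid 0.67 [215.  192.9] [0.5339 0.1356 0.    ] [0.5312 0.1333 0.0274]
grinder_lid 0.58 [163.6 186.6] [0.5513 0.2696 0.    ] [0.5462 0.2644 0.0332]
lid_bar 0.88 [157.3 185.9] [0.5452 0.2773 0.04  ] [0.5447 0.2752 0.0537]
lid_bar 0.65 [211.4 190.2] [0.5335 0.1413 0.04  ] [0.5324 0.1415 0.0486]
lid_bar 0.6 [200.2 242.5] [0.4027 0.1671 0.04  ] [0.4028 0.1659 0.0542]
salt_shaker 0.52 [265.3 222.4] [0.456  0.0052 0.    ] [0.4468 0.0084 0.0875]
yoghurt_pot 0.85 [261.6 164. ] [0.6111 0.0135 0.    ] [0.5932 0.0165 0.071 ]
scene [-0.0975 -0.4464  0.8484] 493.34150615299507
grinder 0.9 [342.2 259.1] [ 0.5351 -0.2187  0.    ] [ 0.4863 -0.2358  0.0653]
grinder 0.25 [274.  191.5] [ 0.6099  0.0153 -0.    ] [ 0.5772 -0.0059  0.0408]
seat 0.72 [345.1 238.1] [ 0.5313 -0.2157  0.072 ] [ 0.5305 -0.2158  0.0731]
run_mark 0.88 [358.8 218.1] [ 0.5791 -0.2171  0.092 ] [ 0.5774 -0.216   0.0931]
grinder_lid 0.94 [176.3 161.6] [ 0.5418  0.2754 -0.    ] [0.5228 0.2547 0.0268]
grinder_lid 0.82 [214.4 187.4] [ 0.531   0.1376 -0.    ] [0.513  0.1221 0.0249]
grinder_lid 0.82 [167.5 212.3] [0.4015 0.1692 0.    ] [0.3871 0.1531 0.0243]
lid_bar 0.97 [166.6 200.9] [0.4017 0.1663 0.04  ] [0.3981 0.1634 0.0477]
lid_bar 0.72 [212.9 174.2] [0.5331 0.142  0.04  ] [0.528  0.1401 0.0455]
lid_bar 0.58 [179.5 150.2] [0.5477 0.2648 0.04  ] [0.5445 0.263  0.0437]
salt_shaker 0.9 [231.8 238.3] [0.4334 0.0033 0.    ] [ 0.4241 -0.0024  0.0143]
yoghurt_pot 0.77 [273.7 192.8] [0.6058 0.0133 0.    ] [ 0.5786 -0.0024  0.0342]
yoghurt_pot 0.25 [342.1 261.4] [ 0.5296 -0.2216  0.    ] [ 0.4865 -0.2367  0.0594]
0.8 [0.1795 0.6247 0.2533] [ 3.1416 -0.      2.8618] 0.08527042852915195
```

View pics/t0.png

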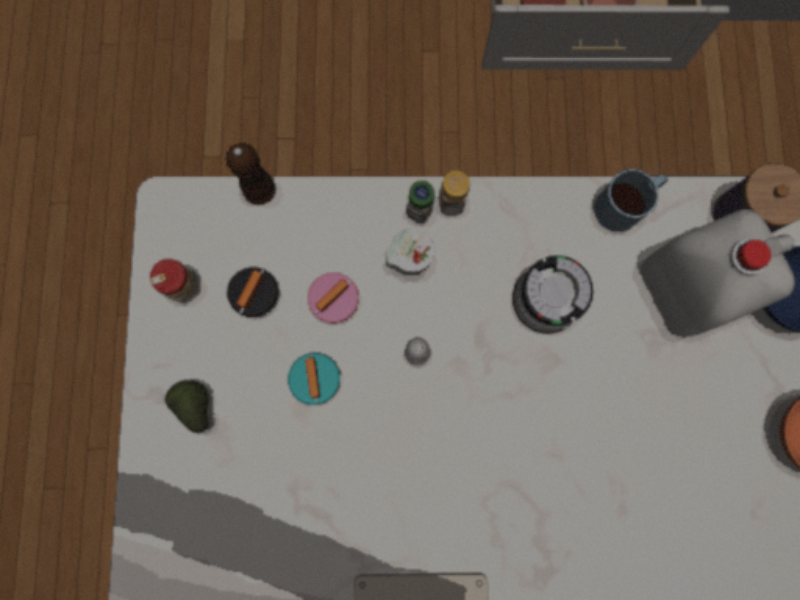

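Run:
```python
import numpy as np,cv2
d=np.load("scene0.npz");i=d["img"][:,:,::-1]
cv2.imwrite("pics/s1.png",cv2.resize(i[120:320,130:400],(800,593),interpolation=cv2.INTER_CUBIC))
```

```text
(no output)
```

View pics/s1.png

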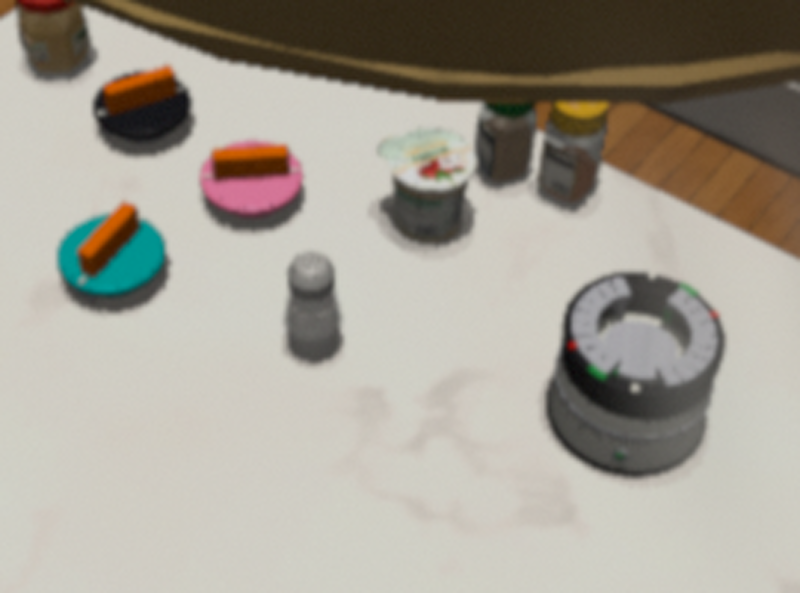

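The top view shows the black lid at about (252,291), the pink and turquoise decoys at (333,297) and (314,379), and the grinder at (556,290). The scene crop shows the white marks at (652,277) and (635,387), with green and red clockwise of each. Next I'll refine the positions by colour.

Create ref.py:
```python
from h import *
np.set_printoptions(precision=4,suppress=True)
def blobs(d,mask,z,c,r,amin=2):
    n,l,s,ce=cv2.connectedComponentsWithStats(mask.astype(np.uint8))
    out=[]
    for k in range(1,n):
        p=at_z(d,ce[k],z)
        if s[k,4]>=amin and np.hypot(*(p[:2]-c))<r: out.append((s[k,4],ce[k],p,l==k))
    return out
def grinder(d,g=np.array([.536,-.217])):
    i=d["img"].astype(int);R,G,B=i[...,0],i[...,1],i[...,2];C=cloud(d)
    for n,m in(("green",(G>R+35)&(G>B+25)),("red",(R>G+50)&(R>B+50))):
        for a,ce,p,_ in blobs(d,m,.092,g,.065):print(n,a,ce,p)
    m=(np.hypot(C[...,0]-g[0],C[...,1]-g[1])<.07)&(abs(C[...,2]-.092)<.004)
    v,u=np.nonzero(m);(x,y),r=cv2.minEnclosingCircle(C[m][:,:2].astype(np.float32));print("rim circle",x,y,r,m.sum())
def bar(d,b=np.array([.547,.265]),z=.052,r=.06):
    i=d["img"].astype(int);R,G,B=i[...,0],i[...,1],i[...,2];C=cloud(d)
    m=(R>100)&(R>2*B+20)&(R>G*1.5)
    for a,ce,p,l in blobs(d,m,z,b,r,20):
        t=C[l&(C[...,2]>z-.005)][:,:2]; rc=cv2.minAreaRect(t.astype(np.float32)); bp=cv2.boxPoints(rc)
        e=max((bp[1]-bp[0],bp[2]-bp[1]),key=np.linalg.norm)
        cc=np.linalg.eigh(np.cov(t.T))[1][:,1]
        print("bar",a,ce,p,"rect c",rc[0],rc[1],"ang",np.arctan(e[1]/e[0]),"pca",np.arctan(cc[1]/cc[0]),t.mean(0))
```

Run:
```python
from ref import *
for c in("top","scene"):
    d=np.load(c+"0.npz");print(c);grinder(d);bar(d)
    for q in((350.0,213.4),(344.3,250.5)):
        if c=="scene":print(at_z(d,q,.092))
d=np.load("top0.npz");j=d["img"][150:225,320:395,::-1];k=d["img"][160:210,135:185,::-1]
cv2.imwrite("pics/t1.png",np.hstack([cv2.resize(x,(400,400),interpolation=cv2.INTER_CUBIC) for x in(j,k)]))
```

```text
top
green 4 [358.5 164. ] [ 0.5871 -0.2212  0.092 ]
green 8 [355.875 205.625] [ 0.4844 -0.2098  0.092 ]
red 3 [345.3333 201.6667] [ 0.4942 -0.1848  0.092 ]
rim circle 0.5366144776344299 -0.2157975733280182 0.055169928818941116 832
bar 122 [159.0574 184.0984] [0.5473 0.2705 0.052 ] rect c (0.43244898319244385, 0.16986781358718872) (0.3385050892829895, 0.05480661988258362) ang 0.71797603 pca 0.6750330636512584 [0.5454 0.2686]
scene
green 4 [362.75 217.75] [ 0.585  -0.2231  0.092 ]
green 20 [331.1  245.25] [ 0.4823 -0.2091  0.092 ]
red 4 [370.5 225.5] [ 0.5761 -0.2458  0.092 ]
red 7 [322.7143 236.    ] [ 0.4922 -0.1838  0.092 ]
rim circle 0.5337791442871094 -0.2152988314628601 0.05664394795894623 1001
bar 97 [175.8763 147.0722] [0.5412 0.2695 0.052 ] rect c (0.2169772833585739, -0.07376262545585632) (0.9737010598182678, 0.05563168600201607) ang 0.81277066 pca 0.834454212287161 [0.5357 0.2627]
[ 0.5793 -0.1963  0.092 ]
[ 0.487  -0.2361  0.092 ]
```

View pics/t1.png

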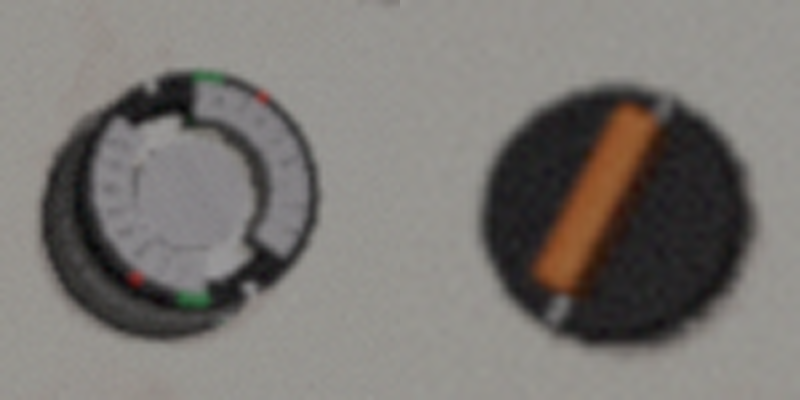

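Run:
```python
import re
s=open("ref.py").read()
s=s.replace("t=C[l&(C[...,2]>z-.005)]","t=C[l&(abs(C[...,2]-z)<.006)&(np.hypot(C[...,0]-b[0],C[...,1]-b[1])<.06)]")
open("ref.py","w").write(s)
from ref import *
for c in("top","scene"):
    d=np.load(c+"0.npz");bar(d);C=cloud(d)
    m=(np.hypot(C[...,0]-.547,C[...,1]-.265)<.06)&(abs(C[...,2]-.027)<.005)&(d["img"].max(-1)<70)
    (x,y),r=cv2.minEnclosingCircle(C[m][:,:2].astype(np.float32));print("flange",x,y,r)
    for t,z in (("salt",(.445,.006)),("yog",(.6,.015))):
        m=(np.hypot(C[...,0]-z[0],C[...,1]-z[1])<.055)&(C[...,2]>.05);print(t,np.median(C[m],0),C[m].min(0),C[m].max(0))
d=np.load("top0.npz")
a,b=at_z(d,(168.1,173.1),.027),at_z(d,(155,199),.027);e=a-b;print("ticks",(a+b)/2,np.arctan2(e[1],e[0]))
e=at_z(d,(348.5,166.5),.092)-at_z(d,(366.9,204),.092);print("white",np.arctan2(e[1],e[0]))
```

```text
bar 122 [159.0574 184.0984] [0.5473 0.2705 0.052 ] rect c (0.5473995208740234, 0.27052250504493713) (0.01328409742563963, 0.0592288002371788) ang -0.4568734 pca -0.4450688887325146 [0.5474 0.2706]
flange 0.5474414825439453 0.2699298560619354 0.041552621871232986
salt [0.4444 0.0035 0.0838] [ 0.4289 -0.0146  0.05  ] [0.4627 0.0198 0.0927]
yog [0.6038 0.0114 0.07  ] [ 0.5704 -0.0237  0.0623] [0.6414 0.0513 0.0795]
bar 97 [175.8763 147.0722] [0.5412 0.2695 0.052 ] rect c (0.5428767800331116, 0.27034494280815125) (0.014480738900601864, 0.05950690805912018) ang -0.4228551 pca -0.4407768672487288 [0.5426 0.2706]
flange 0.5397162437438965 0.26727887988090515 0.040809184312820435
salt [ 0.436 -0.004  0.077] [ 0.4252 -0.0163  0.0504] [0.4593 0.018  0.0906]
yog [0.5961 0.0085 0.0688] [ 0.5672 -0.0243  0.0501] [0.6381 0.0538 0.0734]
ticks [0.5475 0.2692 0.027 ] -0.4317532234067277
white 0.40863229066220086
```

Add to h.py:
```python
def goto(x,y,z,yaw):
    s=robot.read_state();p=np.array(s["tool_pos"]);from_=s["tool_rot"][2]
    w=np.array([x,y,z])-p
    c,sn=np.cos(from_),np.sin(from_)
    print("delta tool",np.round([c*w[0]+sn*w[1],sn*w[0]-c*w[1],-w[2]],4),"rz",round(-((yaw-from_+np.pi)%(2*np.pi)-np.pi),4),"t",s["t"],"q",np.round(s["qpos"],2))
```

```text
(no output)
```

Emit:
{"fn": "run_rows", "kwargs": {"plan": [-0.036,-0.019,0,0,0,0.03,-0.072,-0.038,0,0,0,0.06,-0.108,-0.057,0,0,0,0.09,-0.144,-0.076,0,0,0,0.12,-0.18,-0.095,0,0,0,0.165], "aperture": 0.085}}

```text
t: 1.22
tool_pos: [0.3274, 0.4823, 0.2535]
tool_rot: [3.141, 0.0, 2.696]
contact_force: [0.4, 0.2, -0.0]
opening: 0.0852
grasp_force: 0.0
```

Emit:
{"fn": "run_rows", "kwargs": {"plan": [-0.04,0,0,0,0,0]}}

```text
t: 1.3
tool_pos: [0.3625, 0.4635, 0.2536]
tool_rot: [-3.139, -0.0, 2.695]
contact_force: [0.0, 0.2, -0.3]
opening: 0.0853
grasp_force: 0.0
```

```bash
python3 -c "from h import *;goto(.546,.2702,.15,2.697)"
```

```text
delta tool [-0.249  -0.0951  0.1036] rz -0.002 t 1.3 q [-1.01  0.54  0.09  1.69 -0.06  0.91  0.22]
```

Emit:
{"fn": "run_rows", "kwargs": {"plan": [-0.035,-0.013,0.01,0,0,0,-0.07,-0.027,0.02,0,0,0,-0.105,-0.04,0.03,0,0,0,-0.14,-0.053,0.04,0,0,0,-0.17,-0.065,0.05,0,0,0]}}

```text
t: 1.72
tool_pos: [0.4899, 0.3324, 0.2031]
tool_rot: [3.141, 0.001, 2.695]
contact_force: [0.2, -1.1, 1.0]
opening: 0.0848
grasp_force: 0.0
```

Emit:
{"fn": "run_rows", "kwargs": {"plan": [-0.025,-0.01,0.015,0,0,0,-0.05,-0.02,0.03,0,0,0,-0.072,-0.027,0.05,0,0,0,-0.072,-0.027,0.05,0,0,0,-0.072,-0.027,0.05,0,0,0]}}

```text
t: 2.13
tool_pos: [0.5416, 0.2773, 0.1521]
tool_rot: [-3.139, -0.001, 2.693]
contact_force: [-0.6, 0.6, 0.0]
opening: 0.0853
grasp_force: 0.0
```

```bash
python3 -c "from h import *;goto(.546,.2702,.053,2.697)"
```

```text
delta tool [-0.0071 -0.0045  0.0991] rz -0.0036 t 2.1333 q [-0.56  0.69  0.06  1.73 -0.06  0.72  0.66]
```

Emit:
{"fn": "run_rows", "kwargs": {"plan": [-0.007,-0.0045,0.02,0,0,0,-0.007,-0.0045,0.045,0,0,0,-0.007,-0.0045,0.07,0,0,0,-0.007,-0.0045,0.09,0,0,0,-0.007,-0.0045,0.099,0,0,0]}}

```text
t: 2.55
tool_pos: [0.5435, 0.2737, 0.0526]
tool_rot: [-3.14, -0.003, 2.699]
contact_force: [-0.6, 0.6, 0.2]
opening: 0.0852
grasp_force: 0.0
```

Emit:
{"fn": "run_rows", "kwargs": {"plan": [0,0,0,0,0,0,0,0,0,0,0,0]}}

```text
t: 2.72
tool_pos: [0.5455, 0.2735, 0.055]
tool_rot: [3.141, -0.0, 2.698]
contact_force: [0.3, 0.1, -0.3]
opening: 0.0849
grasp_force: 0.0
```

Run:
```python
from ref import *
goto(.546,.2702,.053,2.697)
d=viewer.get_image("scene");cv2.imwrite("pics/s2.png",cv2.resize(d["img"][90:240,100:300,::-1],(800,600),interpolation=cv2.INTER_CUBIC))
```

```text
delta tool [-0.0019 -0.0028  0.002 ] rz 0.0011 t 2.7167 q [-0.54  0.84  0.04  1.77 -0.07  0.53  0.68]
```

View pics/s2.png

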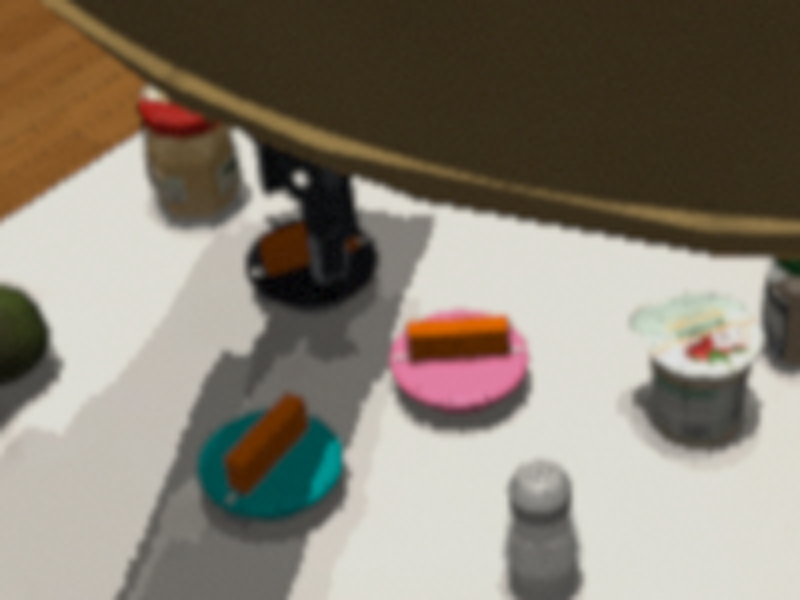

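The finger stands over the black lid's flange at about (330,260), straddling the orange bar. The decoys are clear of the gripper. I'll close, then lift a little.

Emit:
{"fn": "run_rows", "kwargs": {"plan": [-0.002,-0.003,0.001,0,0,0,-0.002,-0.003,0.001,0,0,0,-0.002,-0.003,0.001,0,0,0]}}

```text
t: 3.02
tool_pos: [0.5468, 0.2685, 0.0543]
tool_rot: [3.14, 0.001, 2.696]
contact_force: [0.3, -0.1, 0.2]
opening: 0.0848
grasp_force: 0.0
```

Emit:
{"fn": "run_rows", "kwargs": {"plan": [0,0,0,0,0,0,0,0,0,0,0,0,0,0,0,0,0,0,0,0,0,0,0,0,0,0,0,0,0,0], "aperture": 0.0}}

```text
t: 3.43
tool_pos: [0.5461, 0.2687, 0.0533]
tool_rot: [-3.142, -0.0, 2.697]
contact_force: [0.4, -0.6, -0.2]
opening: 0.0254
grasp_force: 0.0
```

Emit:
{"fn": "run_rows", "kwargs": {"plan": [0,0,0,0,0,0,0,0,0,0,0,0,0,0,0,0,0,0,0,0,0,0,0,0,0,0,0,0,0,0], "aperture": 0.0}}

```text
t: 3.85
tool_pos: [0.5462, 0.2689, 0.0534]
tool_rot: [3.141, 0.0, 2.697]
contact_force: [0.4, 1.3, -0.0]
opening: 0.0128
grasp_force: 60.2
```

Run:
```python
from h import *
d=viewer.get_image("scene");C=cloud(d)
for u,v in((150,60),(250,60),(350,60),(450,90)):print(u,v,d["z_map"][v,u],C[v,u])
```

```text
150 60 0.17406222 [ 0.00477451 -0.32396092  0.75669265]
250 60 0.15697612 [ 0.01403532 -0.36127173  0.76626029]
350 60 0.15387113 [ 0.03074966 -0.38774477  0.76844309]
450 90 0.17262058 [ 0.06174395 -0.41304386  0.75196651]
```

Emit:
{"fn": "run_rows", "kwargs": {"plan": [0,0,-0.02,0,0,0,0,0,-0.05,0,0,0,0,0,-0.08,0,0,0,0,0,-0.11,0,0,0,0,0,-0.14,0,0,0]}}

```text
t: 4.32
tool_pos: [0.5454, 0.2681, 0.1942]
tool_rot: [-3.14, -0.001, 2.697]
contact_force: [-0.3, -0.3, -1.3]
opening: 0.0129
grasp_force: 59.9
```

Emit:
{"fn": "run_rows", "kwargs": {"plan": [0,0,-0.03,0,0,-0.1,0,0,-0.05,0,0,-0.2,0,0,-0.05,0,0,-0.3,0,0,-0.05,0,0,-0.4,0,0,-0.05,0,0,-0.4]}}

```text
t: 4.73
tool_pos: [0.5458, 0.2682, 0.2434]
tool_rot: [-3.141, -0.001, 3.099]
contact_force: [-0.3, -0.6, -1.3]
opening: 0.0128
grasp_force: 59.9
```

```bash
python3 -c "from h import *;goto(.535,-.2157,.24,3.547)"
```

```text
delta tool [-0.0099 -0.4839  0.0034] rz -0.448 t 4.7333 q [-0.47  0.58 -0.05  1.65  0.03  0.92  1.  ]
```

Emit:
{"fn": "run_rows", "kwargs": {"plan": [-0.002,-0.025,0,0,0,0,-0.004,-0.06,0,0,0,0,-0.006,-0.095,0,0,0,0,-0.008,-0.13,0,0,0,0,-0.01,-0.165,0,0,0,0]}}

```text
t: 5.15
tool_pos: [0.5479, 0.1016, 0.2426]
tool_rot: [-3.141, -0.002, 3.094]
contact_force: [0.6, 0.0, -1.3]
opening: 0.0127
grasp_force: 59.9
```

Emit:
{"fn": "run_rows", "kwargs": {"plan": [0,-0.035,0,0,0,0,0,-0.07,0,0,0,0,0,-0.105,0,0,0,0,0,-0.14,0,0,0,0,0,-0.165,0,0,0,0]}}

```text
t: 5.57
tool_pos: [0.54, -0.0655, 0.2427]
tool_rot: [-3.14, -0.002, 3.09]
contact_force: [-0.4, 0.0, -0.3]
opening: 0.0126
grasp_force: 59.9
```

Emit:
{"fn": "run_rows", "kwargs": {"plan": [0,-0.035,0,0,0,0,0,-0.07,0,0,0,0,0,-0.105,0,0,0,0,0,-0.14,0,0,0,0,0,-0.152,0,0,0,0]}}

```text
t: 5.98
tool_pos: [0.5324, -0.2204, 0.2426]
tool_rot: [-3.137, -0.002, 3.086]
contact_force: [-0.1, -1.0, -1.2]
opening: 0.0128
grasp_force: 60.0
```

Emit:
{"fn": "run_rows", "kwargs": {"plan": [0,0,0,0,0,-0.1,0,0,0,0,0,-0.2,0,0,0,0,0,-0.3,0,0,0,0,0,-0.4,0,0,0,0,0,-0.448]}}

```text
t: 6.4
tool_pos: [0.5339, -0.213, 0.2426]
tool_rot: [3.14, -0.001, -2.737]
contact_force: [0.1, 0.5, -1.4]
opening: 0.0127
grasp_force: 60.0
```

Emit:
{"fn": "run_rows", "kwargs": {"plan": [0,0,0,0,0,0,0,0,0,0,0,0]}}

```text
t: 6.57
tool_pos: [0.534, -0.2131, 0.2428]
tool_rot: [3.141, -0.001, -2.742]
contact_force: [-0.4, 0.6, -2.1]
opening: 0.0131
grasp_force: 60.0
```

Run:
```python
from ref import *
goto(.535,-.2157,.24,3.547)
s=robot.read_state();tp=np.array(s["tool_pos"])
for c in("top","scene"):
    d=viewer.get_image(c);np.savez(c+"1.npz",**d);C=cloud(d);bar(d,tp[:2],tp[2],.06)
    dk=(np.hypot(C[...,0]-tp[0],C[...,1]-tp[1])<.05)&(abs(C[...,2]-(tp[2]-.026))<.006)
    print(c,dk.sum()); 
    if dk.sum()>10: print(cv2.minEnclosingCircle(C[dk][:,:2].astype(np.float32)),np.median(C[dk][:,2]))
d=np.load("scene1.npz");cv2.imwrite("pics/s3.png",cv2.resize(d["img"][120:300,250:490,::-1],(800,600),interpolation=cv2.INTER_CUBIC))
```

```text
delta tool [ 0.0001 -0.0028  0.0028] rz -0.0055 t 6.5667 q [ 0.43  0.54 -0.16  1.74  0.1   0.88  2.2 ]
top 460
((0.5344131588935852, -0.212761789560318), 0.04192594811320305) 0.2159991272541661
bar 97 [382.7216 187.9588] [ 0.533  -0.2613  0.2428] rect c (0.0, 0.0) (0.0, 0.0) ang nan pca nan [nan nan]
scene 808
((0.5310983657836914, -0.21287786960601807), 0.042414408177137375) 0.21565783803376842
  avg = a.mean(axis, **keepdims_kw)
  ret = um.true_divide(
ref.py:22: RuntimeWarning: Degrees of freedom <= 0 for slice
  cc=np.linalg.eigh(np.cov(t.T))[1][:,1]
  c *= np.true_divide(1, fact)
  c *= np.true_divide(1, fact)
ref.py:23: RuntimeWarning: invalid value encountered in scalar divide
  print("bar",a,ce,p,"rect c",rc[0],rc[1],"ang",np.arctan(e[1]/e[0]),"pca",np.arctan(cc[1]/cc[0]),t.mean(0))
ref.py:23: RuntimeWarning: Mean of empty slice.
  print("bar",a,ce,p,"rect c",rc[0],rc[1],"ang",np.arctan(e[1]/e[0]),"pca",np.arctan(cc[1]/cc[0]),t.mean(0))
```

View pics/s3.png

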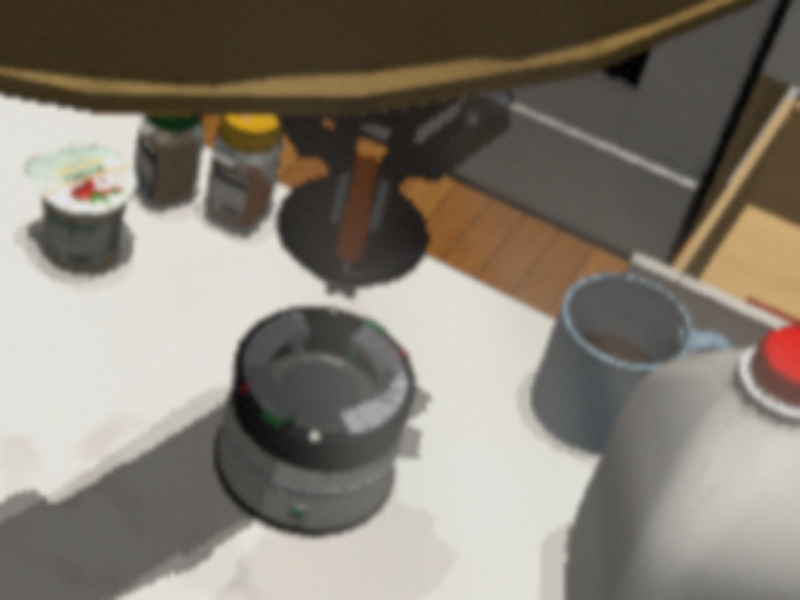

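The lid hangs over the grinder with its white tick toward the white mark. In the same camera it's off by about (+2.5,-2.8) mm. I'll correct that and descend to just above the rim.

Emit:
{"fn": "run_rows", "kwargs": {"plan": [-0.001,-0.0036,0.02,0,0,0,-0.001,-0.0036,0.04,0,0,0,-0.001,-0.0036,0.06,0,0,0,-0.001,-0.0036,0.075,0,0,0,-0.001,-0.0036,0.08,0,0,0]}}

```text
t: 7.08
tool_pos: [0.5353, -0.2156, 0.1609]
tool_rot: [3.139, -0.003, -2.74]
contact_force: [-0.3, 0.4, -1.7]
opening: 0.0125
grasp_force: 60.0
```

Emit:
{"fn": "run_rows", "kwargs": {"plan": [0,0,0,0,0,0,0,0,0,0,0,0]}}

```text
t: 7.25
tool_pos: [0.5372, -0.2162, 0.1637]
tool_rot: [-3.141, 0.0, -2.739]
contact_force: [0.6, -0.2, -2.1]
opening: 0.0127
grasp_force: 60.0
```

Run:
```python
from ref import *
goto(.5365,-.2159,.125,3.547)
s=robot.read_state();tp=np.array(s["tool_pos"])
for c in("top","scene"):
    d=viewer.get_image(c);np.savez(c+"2.npz",**d);C=cloud(d)
    dk=(np.hypot(C[...,0]-tp[0],C[...,1]-tp[1])<.05)&(abs(C[...,2]-(tp[2]-.026))<.006)
    print(c,dk.sum(),cv2.minEnclosingCircle(C[dk][:,:2].astype(np.float32)),np.median(C[dk][:,2]))
d=np.load("scene2.npz");cv2.imwrite("pics/s4.png",cv2.resize(d["img"][170:290,290:450,::-1],(800,600),interpolation=cv2.INTER_CUBIC))
```

```text
delta tool [0.0005 0.0005 0.0387] rz -0.0027 t 7.25 q [ 0.42  0.64 -0.14  1.8   0.13  0.7   2.18]
top 380 ((0.5381511449813843, -0.2162054181098938), 0.042107515037059784) 0.13714479313725847
scene 744 ((0.5340145826339722, -0.216631680727005), 0.0434921570122242) 0.13690749226288423
```

View pics/s4.png

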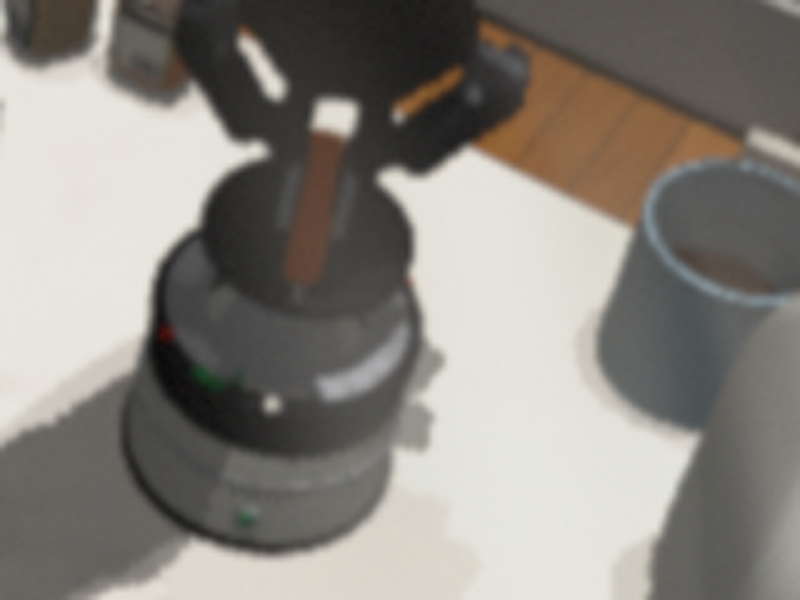

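The lid hangs just above the collar, with its tick at (300,290) pointing to the white mark at (270,403). It's within about 1 mm, so I'll lower it slowly.

Emit:
{"fn": "run_rows", "kwargs": {"plan": [0.0004,0.001,0.006,0,0,0,0.0004,0.001,0.012,0,0,0,0.0004,0.001,0.017,0,0,0,0.0004,0.001,0.021,0,0,0,0.0004,0.001,0.025,0,0,0]}}

```text
t: 7.77
tool_pos: [0.5359, -0.2154, 0.1377]
tool_rot: [3.141, -0.0, -2.738]
contact_force: [-0.6, 0.6, -1.2]
opening: 0.0128
grasp_force: 60.0
```

Emit:
{"fn": "run_rows", "kwargs": {"plan": [0,0,0.003,0,0,0,0,0,0.006,0,0,0,0,0,0.008,0,0,0,0,0,0.01,0,0,0]}}

```text
t: 8.1
tool_pos: [0.5361, -0.2154, 0.128]
tool_rot: [3.142, -0.0, -2.738]
contact_force: [-0.4, -0.3, -1.5]
opening: 0.0129
grasp_force: 60.0
```

Emit:
{"fn": "run_rows", "kwargs": {"plan": [0,0,0.002,0,0,0,0,0,0.004,0,0,0,0,0,0.004,0,0,0]}}

```text
t: 8.35
tool_pos: [0.5362, -0.2154, 0.1253]
tool_rot: [-3.141, 0.0, -2.738]
contact_force: [-2.1, 1.7, 5.6]
opening: 0.0131
grasp_force: 61.1
```

```bash
python3 -c "from h import *;goto(.5365,-.2159,.125,3.547);s=robot.read_state();print(s['torque'])"
```

```text
delta tool [-0.0001 -0.0006  0.0003] rz -0.0021 t 8.35 q [ 0.42  0.7  -0.13  1.83  0.14  0.62  2.17]
[0.10223017 0.40359997 0.03697303]
```

Emit:
{"fn": "run_rows", "kwargs": {"plan": [0,0,0,0,0,0,0,0,0,0,0,0,0,0,0,0,0,0.04,0,0,0,0,0,0.08,0,0,0,0,0,0.12]}}

```text
t: 8.77
tool_pos: [0.5372, -0.2157, 0.1253]
tool_rot: [-3.14, 0.002, -2.86]
contact_force: [0.6, 0.9, 4.1]
opening: 0.0129
grasp_force: 60.6
```

Emit:
{"fn": "run_rows", "kwargs": {"plan": [0,0,0,0,0,0.05,0,0,0,0,0,0.1,0,0,0,0,0,0.15,0,0,0,0,0,0.18,0,0,0,0,0,0.18]}}

```text
t: 9.18
tool_pos: [0.5372, -0.2157, 0.1253]
tool_rot: [-3.14, 0.002, -3.039]
contact_force: [-0.3, -0.2, 5.9]
opening: 0.0127
grasp_force: 60.9
```

Emit:
{"fn": "run_rows", "kwargs": {"plan": [0,0,0,0,0,0.04,0,0,0,0,0,0.08,0,0,0,0,0,0.11,0,0,0,0,0,0.11]}}

```text
t: 9.52
tool_pos: [0.5372, -0.2159, 0.1253]
tool_rot: [-3.14, 0.003, 3.134]
contact_force: [1.2, -0.5, 6.3]
opening: 0.0127
grasp_force: 60.9
```

Run:
```python
from ref import *
goto(.5365,-.2159,.125,3.547-.524);s=robot.read_state();print(s['torque'],s["contact_force"])
d=viewer.get_image("scene");np.savez("scene3.npz",**d)
cv2.imwrite("pics/s5.png",cv2.resize(d["img"][180:290,300:447,::-1],(800,600),interpolation=cv2.INTER_CUBIC))
```

```text
delta tool [ 0.0007 -0.      0.0003] rz 0.1115 t 9.5167 q [ 0.34  0.69 -0.02  1.83  0.02  0.61  1.88]
[-0.1616  0.0522  0.0839] [ 1.2428 -0.4964  6.3429]
```

View pics/s5.png

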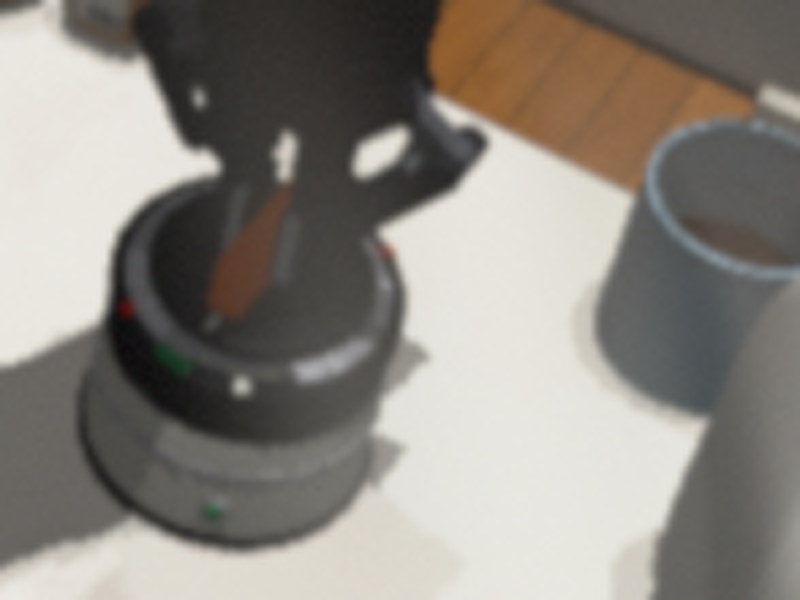

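The lid sits home and flush. Its tick at (212,322) is moving from the white mark (240,385) toward green (172,358). About 0.11 rad remains.

Emit:
{"fn": "run_rows", "kwargs": {"plan": [0,0,0,0,0,0.03,0,0,0,0,0,0.06,0,0,0,0,0,0.09,0,0,0,0,0,0.112,0,0,0,0,0,0.112]}}

```text
t: 9.98
tool_pos: [0.5372, -0.2161, 0.1253]
tool_rot: [-3.14, 0.003, 3.023]
contact_force: [0.8, -0.3, 5.5]
opening: 0.0129
grasp_force: 60.9
```

Emit:
{"fn": "run_rows", "kwargs": {"plan": [0,0,0,0,0,0,0,0,0,0,0,0]}}

```text
t: 10.15
tool_pos: [0.5372, -0.2161, 0.1253]
tool_rot: [-3.141, 0.003, 3.023]
contact_force: [1.0, 0.1, 6.5]
opening: 0.0124
grasp_force: 60.9
```

Run:
```python
from ref import *
goto(.5365,-.2159,.125,3.547-.524);s=robot.read_state();print(s['torque'],s["contact_force"])
d=viewer.get_image("scene");np.savez("scene4.npz",**d);C=cloud(d)
i=d["img"].astype(int);R,G,B=i[...,0],i[...,1],i[...,2]
dk=(np.hypot(C[...,0]-.535,C[...,1]+.2157)<.05)&(abs(C[...,2]-.099)<.004);print(np.median(C[dk],0))
cv2.imwrite("pics/s6.png",cv2.resize(d["img"][200:264,310:395,::-1],(797,600),interpolation=cv2.INTER_CUBIC))
for t in("salt_shaker","yoghurt_pot"):
    for r in viewer.mark_of(t,"scene")[:1]:print(t,r["conf"],at_z(d,r["at"],0))
```

```text
delta tool [0.0007 0.0001 0.0003] rz 0.0004 t 10.15 q [ 0.32  0.69  0.02  1.84 -0.02  0.61  1.8 ]
[-0.2411  0.014   0.0712] [1.0012 0.1415 6.4581]
[ 0.5226 -0.2274  0.0981]
salt_shaker 0.93 [0.4359 0.0047 0.    ]
yoghurt_pot 0.71 [0.5994 0.0143 0.    ]
```

View pics/s6.png

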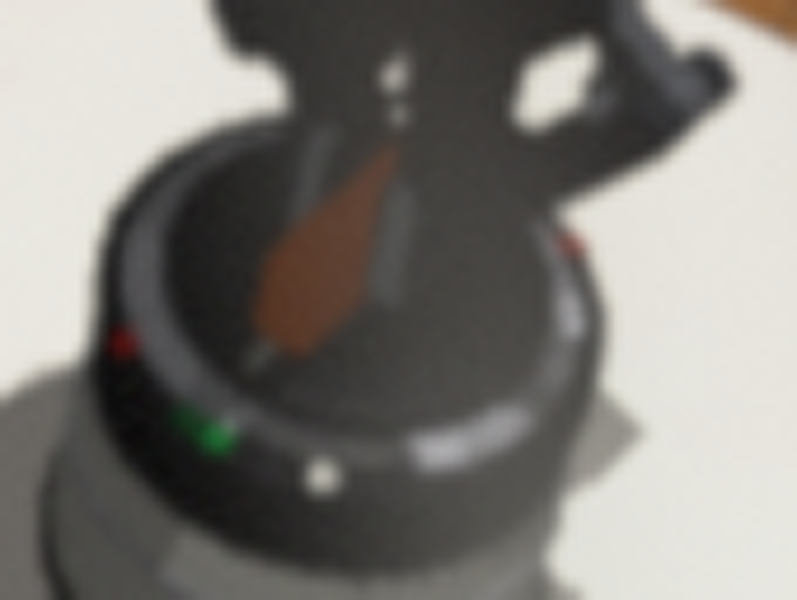

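Run:
```python
from ref import *
d=np.load("scene4.npz");c=np.array([.5338,-.2155])
for q,z in(((259,355),.099),((205,430),.092),((322,477),.092)):
    p=at_z(d,(310+q[0]*85/797-.4,200+q[1]*64/600-.4),z)[:2]-c;print(np.degrees(np.arctan2(p[1],p[0])),np.hypot(*p))
```

```text
171.59960890230914 0.03293632367647687
173.87158888093663 0.05179487066055777
-157.0122480523519 0.051214129124923936
```

The tick sits within about 2° of the green mark's middle, and the lid is home and gripped. I'll hand the job in.

```bash
python3 -c "
from cell import order
print(order.close_job())"
```

```text
the job is handed in; nothing more can be done
None
```

The job is handed in, though no verdict came back: the lid is home in the grinder, turned about 30° clockwise to the green run mark and still gripped at about 60 N, and the salt shaker and yoghurt pot had not moved measurably.

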